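# Sort two modules into a sprung inspection tray and hold it out at the pointer

### The arm

A 7-joint arm with a two-finger parallel gripper is mounted at the origin on a cart in front of the work surface, level with it; the furniture and walls round the work are solid. World frame = base frame: x ahead of the robot, y to its left, z up, the work surface at z = 0. Lengths are in mm, angles in rad, forces in N, time in s.
With the tool pointing down it reaches from about 400 to 875 mm from the base axis. Payload 6.5 kg.
Tool frame: the origin (TCP) lies on the centre line of the jaws, within the pads' length; the fingertips stand 8 mm ahead of it and the grasp point (between the pads) lies 11 mm behind it; z points along the fingers, x is the direction in which the jaws open and shut, and the axes are right-handed (so a half turn about z gives the same grasp; the last joint's range is limited). The gripper opens to 88 mm and grips with 3 to 60 N. Pads are 18 mm wide; open, the fingers measure 123 mm over their backs; the gripper's body (75 mm by 187 mm) begins 45 mm behind the grasp point.
Start: joints at [-1.361, 0.536, -0.004, 1.538, 0.003, 1.067, -0.071], TCP at [177.001, 625.429, 246.716] pointing down, gripper open.
Joint ranges: [-2.7, 2.7], [-0.37, 2.16], [-1.27, 1.26], [0.24, 2.4], [-1.31, 4.45], [0.19, 1.91], [-2.76, 2.76]. Speed limits (rad/s): [2.39, 2.39, 3.14, 3.14, 3.14, 3.14, 3.14].

### API

Orientations are given as a unit quaternion [w, x, y, z].
In Python, from workcell import readout, imaging, workorder, models gives the robot as it stands.
- The arm moves only by the shell command python3 -m creep 'ROWS'. ROWS is text: rows parted by semicolons, each of 5 numbers parted by spaces: the closure in counts, from 0 (fully open) to 255 (shut), then the shift along the tool's x, y, z in m, then the turn about the tool's z in rad. In form: claw tx ty tz spin; .... A call has 1 to 20 rows; each row is the pose to reach, as a shift and turn from the pose commanded when the call began, along the tool's axes at that moment; what a row does not reach only later rows make up. A row lasts 1/12 s, in which the tool goes at most 41.7 mm and 7.16 degrees, less where a joint would pass 70% of its speed; a pose out of reach is approached as far as the arm can. A call with a gripper value outside its range is refused whole. The fingers move at their own pace and stop on an object; the grip force is fixed at half the most. Time passes only in rows, so rows that repeat a pose let the fingers close. It gives the time, the measured TCP pose, the force and the opening at its end, in the units of the state.
- readout.read_state(): the state, without advancing time (a new reading comes with each control period).
- imaging.snapshot(name): name is "scene" or "side" or "wrist"; returns a dict with "frame" (480x640x3 uint8, red, green, blue), "vfov" (degrees; the focal length in pixels is half the picture's height over the tangent of half this angle, whatever the lens; pixels are square), "cx", "cy" (the principal point, pixels), "rvec" (rotation vector, rad) and "tvec" (3), from world to camera coordinates, as OpenCV has them. Camera axes: x right, y down, z forward; pixel columns grow to the right and rows downward; lengths in mm; the calibration is good to about 2 mm. A picture is of the moment at which its call begins. There is no depth.
- workorder.hand_in(): hands the job in, once; it reports no verdict.
Trained networks look in a picture, given as the dict that the camera call returned (one of the last four; its "shot" number tells which), for a name from the list of things; names that differ only in an ending like _2 or _b are one class to them, and where a whole thing is asked for, a point or a joint stands for the part that bears it (a point fixed in the world has none). Each returns a list of dicts, best first, with "p" (0 to 1); they miss things now and then, are a little off and sometimes report something else, mostly with a low value. They report only what shows in the picture. A call takes as long as a camera call. They do not tell look-alikes from the thing itself.
- models.trace(picture, name): "pixels" (480x640 bool, what is visible of it).
- models.spot_point(picture, name): "position" ([x, y, z] in mm, in world coordinates, good to about 4 mm: a listed point, or the origin of a listed thing).
The state is a dict: "clock": time; "q": joint angles; "joint_velocities": joint speeds; "joint_torque": joint torques, N m; "tool_pos": TCP position; "tcp_rot": TCP orientation; "contact_force": force on the tool from outside, world axes, zero at the start; "ft_torque": the same for the moment, N m; "grip_width": opening from 0.0 (shut) to 1.0 (fully open).
Only numpy, scipy, OpenCV 4.12 (cv2) and the standard library are available. Lean on these libraries where they do the work, as an engineer would, in place of code of your own. Each camera call takes 0.05 s, during which the arm holds its last target. There are 200 camera calls.

### The job

Sort the two white modules into the nests of the sprung inspection tray while the tray is still fully home: the module with the round tag goes in the nest in front of the tile with the round disc, the module with the bar tag in the nest in front of the tile with the bar, each seated flat on the nest floor between its corner walls. Then take the tray's upright handle, pull the tray towards you until the dark blade on the tray's left edge lines up with the steel blade of the pointer clipped on the left rail, and keep holding it there for the inspection photo: finish while holding the handle, since the spring would draw the tray back. Leave the other things on the desk where they are.

Things in the scene. Friction and masses are not known exactly. Their poses are not given: they have to be found in the camera images.
- base: Fixed aluminium base of the inspection tray, 190 wide (y) and about 170 deep (x). Origin on the desk top at its centre; its x axis points away from the robot along the slide (the base is turned up to 0.2 rad either way), y to the left. Side rails 22 high (outer faces at y = +-95), back rail 28 high at x = 69..99. It carries the grey tray, which slides along the base's -x.
- tray (a joint): Pull-out of the grey tray in m: 0 = fully home (held there by the spring), grows as the tray is pulled along the base's -x axis; hard stop at 0.085. The spring always draws it home: about 4 N at 0, rising 1.1 N per cm (about 10.5 N at 0.06).
- nest_left (a point): Centre of the floor of the left (+y) nest, 17 mm above the desk, moving with the tray; axes as the base's. Each nest is a pocket 71 (x) by 40 (y) for a 64 x 34 module lying with its long side along x, bounded by black walls 10 high, 4 thick: full walls at the two x ends, and on the long sides only at the corners, so the middle 49 mm of each long side is open for fingers.
- nest_right (a point): Centre of the floor of the right (-y) nest, the same as the left one; the nest centres are 90 mm apart.
- round_marker: White tile 30x56x4 with a raised dark disc, 25 across, lying on the back rail behind one of the nests; origin under its centre, 84 mm beyond the centre of the nest it marks when the tray is home. Fixed; may be behind either nest.
- bar_marker: White tile 30x56x4 with a raised dark bar, 8x48, lying on the back rail behind the other nest; origin under its centre. Fixed.
- round_module_center (a point): Centre (16 mm above its underside) of the white module with a round tag: box 64 (its x) x 34 (its y) x 32, 90 g or so, with a dark disc 25 across and 2 thick on its top. The same either way round. It lies on the desk left or right of the tray.
- bar_module_center (a point): Centre (16 mm above its underside) of the white module with a bar tag: the same box 64 x 34 x 32, with a dark bar 48 x 8, 2 thick, along its length on its top. It lies on the desk on the other side.
- pull_grip (a point): Point in the middle of the upright handle plate, 45 mm above the desk, 113 mm in front (-x) of the tray's centre; the black plate is 14 thick (x), 70 wide (y), from 12 to 62 above the desk, joined to the tray by a low strap 36 wide, 17 high. Pinch it from above with the fingers closing along the slide. Axes as the base's.
- index (a point): Outer end of the dark blade, 3 mm wide along x, standing on the tray's left edge (from 17 to 31 above the desk; this point is at 25); moves with the tray. Axes as the base's.
- pointer_tip (a point): Inner end of the steel blade, 3 mm wide, of the black pointer clip on the left rail, 25 mm above the desk. Fixed during the job, 35 to 62 mm in front (-x of the base) of the index blade when the tray is home. The tray is at the mark when the index and the pointer tip have the same position along the base's x.
- eraser: Bystander to leave alone: white eraser in a card sleeve, 20x45x11 mm, lying right of the tray; origin under its centre.
- stapler: Bystander to leave alone: black desk stapler, 131x38x43 mm, at the right; origin under its centre.
- tea_light: Bystander to leave alone: small tea light in a metal cup, 38x38x15 mm, left of the tray; origin under its centre.
There are look-alikes about, which are no part of the job. Leave any red or yellow look-alike of the part that bears round_module_center alone.

How it is judged:
By the outcome, as a careful person would: the job done as asked, in the order asked, and still so for the second after the job is handed in, while the arm keeps its last pose, push and grip.
It also fails if it takes over 61 s, if anything falls off the work surface, if the arm or the gripper's body presses on something with over 40 N, if the wrist force passes 120 N, or if a joint passes its speed limit or range.

## Working session

There is one attempt and no reset: what is moved stays moved. The work goes in short steps, Python scripts to look and compute and a shell command to move; the robot and the scene stay as the last step left them, time stands still between calls to the robot, and variables do not carry over. Pictures are saved under pics/ and viewed, about 8 in all and at most 12, crops included, and the job is handed in when it is done.

```bash
mkdir -p pics; ls; cat > h.py <<'E'
import numpy as np, cv2
from workcell import readout, imaging, workorder, models
def cam(s):
    f=240/np.tan(np.radians(s["vfov"])/2); K=np.array([[f,0,s["cx"]],[0,f,s["cy"]],[0,0,1]])
    R=cv2.Rodrigues(np.array(s["rvec"],float))[0]; return K,R,np.array(s["tvec"],float).ravel()
def ray(s,u,v,z):
    K,R,t=cam(s); d=R.T@np.linalg.solve(K,[u,v,1]); c=-R.T@t; return c+d*(z-c[2])/d[2]
def proj(s,P):
    K,R,t=cam(s); p=K@(R@np.array(P,float)+t); return p[:2]/p[2]
def save(s,n,crop=None,k=1):
    im=s["frame"][:,:,::-1]
    if crop: a,b,c,d=crop; im=im[b:d,a:c]
    cv2.imwrite("pics/"+n,cv2.resize(im,None,fx=k,fy=k,interpolation=cv2.INTER_CUBIC))
E
python3 - <<'E'
from h import *
np.set_printoptions(precision=1,suppress=True)
a=imaging.snapshot("scene");b=imaging.snapshot("side")
im=np.hstack([a["frame"],b["frame"]])
save(a,"scene.png");save(b,"side.png")
print({k:a[k] for k in a if k!="frame"})
for n in ["base","nest_left","nest_right","round_marker","bar_marker","round_module_center","bar_module_center","pull_grip","index","pointer_tip","eraser","stapler","tea_light"]:
    for s,l in((a,"scene"),(b,"side")):
        for d in models.spot_point(s,n)[:4]: print(n,l,round(d["p"],2),np.array(d["position"]),proj(s,d["position"]))
st=readout.read_state();print(st)
E
```

```text
pics
{'vfov': 50.36120902827287, 'cx': 322.34494854538, 'cy': 239.02531761355263, 'rvec': array([ 1.9, -1.2,  0.6]), 'tvec': array([-300.5,  338.3,  629.1]), 'shot': 1}
base scene 0.78 [639.9  27.6  -1.8] [312.2 244.2]
nest_left scene 0.69 [645.3  73.9  16.2] [294.9 230.3]
nest_right scene 0.65 [634.1 -16.2  20.3] [329.  242.9]
nest_right scene 0.57 [730.2  60.3  23. ] [318.9 211.3]
nest_right side 0.64 [631.4 -20.4  19.4] [338.9 255.5]
nest_right side 0.32 [636.7 109.8  24.8] [322.6 231.4]
round_marker scene 0.58 [720.  -31.1  28.3] [353.2 222. ]
round_marker side 0.49 [717.9 -29.8  26.5] [374.1 248.6]
bar_marker scene 0.6 [730.1  59.2  26.3] [319.3 210.2]
bar_marker scene 0.15 [641.5  25.7  -4.3] [313.3 245. ]
bar_marker side 0.59 [729.6  60.6  29.3] [363.3 231.9]
round_module_center scene 0.83 [ 415.8 -160.9    9.3] [344.9 337.5]
round_module_center scene 0.73 [ 431.  -260.3   19.7] [404.1 348.4]
round_module_center scene 0.63 [ 390.5 -362.    14.5] [458.1 392.9]
round_module_center scene 0.25 [635.8 108.2  22.2] [279.1 226. ]
round_module_center side 0.67 [ 426.1 -264.7   13.8] [
[... 1017 characters left out ...]
.8] [331.  238.7]
stapler scene 0.65 [ 714.6 -262.6    0.4] [453.7 264.4]
stapler side 0.92 [ 710.8 -263.5   -0.7] [420.2 310.9]
tea_light scene 0.49 [626.5 210.2  -0.8] [239.4 224.5]
tea_light side 0.71 [420.2 212.9  14.9] [232.8 231.8]
tea_light side 0.48 [627.6 206.6  -0.4] [308.  226.4]
{'clock': 1.4, 'q': array([-1.4,  0.5, -0. ,  1.5,  0. ,  1.1, -0.1]), 'joint_velocities': array([-0.,  0., -0., -0., -0., -0., -0.]), 'joint_torque': array([ -0. , -57.1,   1. , -25.2,  -0.1,   0. ,   0. ]), 'tool_pos': array([177. , 625.4, 246.7]), 'tcp_rot': array([0. , 0.8, 0.6, 0. ]), 'contact_force': array([-0.5, -0.5,  0.1]), 'ft_torque': array([-0. ,  0.1, -0. ]), 'grip_width': 0.9971445107515098}
```

View scene.

View pics/scene.png

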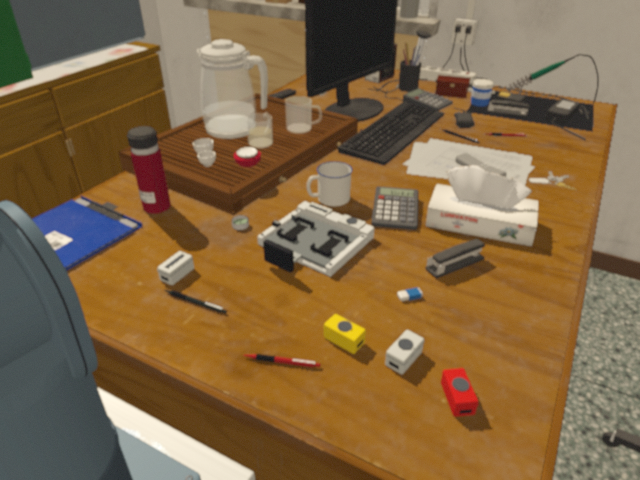

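```bash
python3 - <<'E'
import cv2
a=cv2.imread("pics/scene.png")[310:430,300:500]; cv2.imwrite("pics/c1.png",cv2.resize(a,None,fx=4,fy=4,interpolation=2))
E
```

```text
(no output)
```

View pics/c1.png

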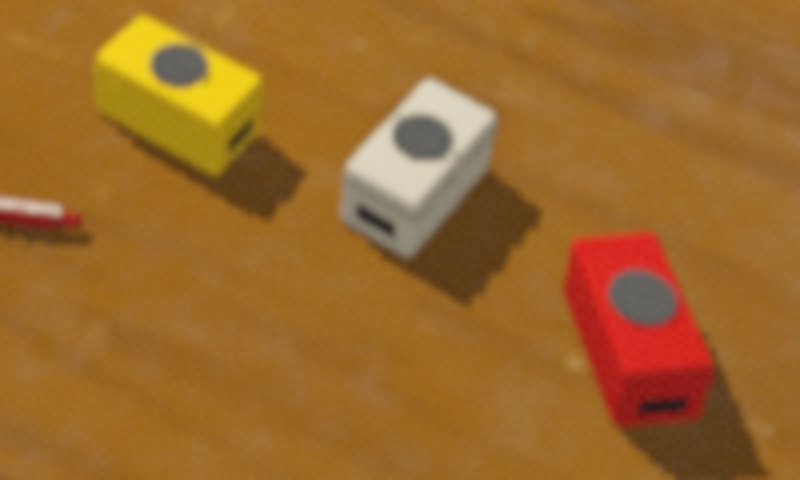

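The scene shows the tray at about (315,240), with its handle at (278,253). Round-tag candidates are yellow (345,333), white (404,348) and red (459,393). The task says white, and the close crop confirms the one at (404,348) is white with a round tag. The bar module is at (176,268), with nothing that could be mistaken for it. The round marker is behind the right nest and the bar marker behind the left. Next I'll fit the module poses by silhouette.

```bash
cat >> h.py <<'E'
from scipy.optimize import minimize
def boxpts(x,y,th,z0=0,L=64,W=34,H=32):
    c,s=np.cos(th),np.sin(th)
    return [[x+c*a*L/2-s*b*W/2,y+s*a*L/2+c*b*W/2,z0+k*H] for a in(-1,1) for b in(-1,1) for k in(0,1)]
def fit(views,x,y,z0=0):
    """views: list of (snapshot, mask); fit box pose by silhouette IoU"""
    def cost(p):
        e=0
        for s,m in views:
            q=np.array([proj(s,P) for P in boxpts(p[0],p[1],p[2],z0)],np.float32)
            r=np.zeros((480,640),np.uint8)
            cv2.fillConvexPoly(r,np.round(cv2.convexHull(q)*16).astype(np.int32),1,cv2.LINE_8,4); r=r>0
            e+=1-(r&m).sum()/max(1,(r|m).sum())
        return e/len(views)
    best=min((minimize(cost,[x,y,t],method="Nelder-Mead",options=dict(initial_simplex=[[x,y,t],[x+8,y,t],[x,y+8,t],[x,y,t+.3]],maxfev=250)) for t in np.arange(0,np.pi,np.pi/5)),key=lambda r:r.fun)
    return best.x,best.fun
def pick(s,name,P):
    u=proj(s,P); c=[]
    for d in models.trace(s,name):
        m=d["pixels"]; v,w=np.nonzero(m)
        if len(v): c.append((np.hypot(w.mean()-u[0],v.mean()-u[1]),m))
    return min(c,key=lambda t:t[0])[1] if c else None
def Rtool(q):
    from scipy.spatial.transform import Rotation as Ro
    return Ro.from_quat([q[1],q[2],q[3],q[0]]).as_matrix()
def goto(P,jaw):
    """tool-axis shift (m) and spin to reach world P (mm) with jaw axis at world angle jaw"""
    st=readout.read_state(); R=Rtool(st["tcp_rot"])
    d=R.T@(np.array(P)-st["tool_pos"])/1000
    a=np.arctan2(R[1,0],R[0,0]); k=(jaw-a+np.pi/2)%np.pi-np.pi/2
    print("shift",np.round(d,4),"spin",round(-k,3),"q",np.round(st["q"],2),"t",round(st["clock"],2),"grip",round(st["grip_width"],2))
E
python3 - <<'E'
from h import *
np.set_printoptions(precision=3,suppress=True)
a=imaging.snapshot("scene");b=imaging.snapshot("side")
for n,P in(("round_module_center",(428,-262,16)),("bar_module_center",(421,212,16))):
    v=[(s,m) for s in(a,b) if (m:=pick(s,n,P)) is not None]
    print(n,len(v),fit(v,P[0],P[1]))
    th=fit(v,P[0],P[1])[0]
    if n[0]=="b": print(Rtool(readout.read_state()["tcp_rot"])); goto([th[0],th[1],120],th[2]+np.pi/2)
E
```

```text
round_module_center 2 (array([ 427.833, -261.068,    2.987]), np.float64(0.1083339353223049))
bar_module_center 2 (array([418.392, 211.614,   3.065]), np.float64(0.1462471846275592))
[[ 0.272  0.962  0.   ]
 [ 0.962 -0.272  0.   ]
 [ 0.    -0.    -1.   ]]
shift [-0.333  0.345  0.127] spin -0.199 q [-1.36  0.54 -0.    1.54  0.    1.07 -0.07] t 1.7 grip 1.0
```

```bash
python3 -m creep '0 -0.333 0.345 0.1 -0.2;0 -0.333 0.345 0.1 -0.2;0 -0.333 0.345 0.1 -0.2;0 -0.333 0.345 0.1 -0.2;0 -0.333 0.345 0.1 -0.2;0 -0.333 0.345 0.1 -0.2;0 -0.333 0.345 0.1 -0.2;0 -0.333 0.345 0.1 -0.2;0 -0.333 0.345 0.1 -0.2;0 -0.333 0.345 0.1 -0.2;0 -0.333 0.345 0.1 -0.2;0 -0.333 0.345 0.1 -0.2;0 -0.333 0.345 0.1 -0.2;0 -0.333 0.345 0.1 -0.2'
python3 - <<'E'
from h import *
np.set_printoptions(precision=3,suppress=True)
s=imaging.snapshot("wrist"); save(s,"w1.png")
m=pick(s,"bar_module_center",(418,212,16))
if m is not None:
    p,c=fit([(s,m)],418,212); print(p,c)
    goto([p[0],p[1],20],p[2]+np.pi/2)
E
```

```text
clock: 2.87
tool_pos: [419.0, 209.4, 146.6]
tcp_rot: [0.0, 0.735, 0.678, -0.0]
contact_force: [-0.8, 1.4, -0.5]
grip_width: 1.003
[420.702 213.582  -0.043] 0.08208955223880599
shift [0.002 0.003 0.127] spin -0.032 q [-0.61  0.38  0.05  2.09 -0.03  0.67  0.96] t 2.97 grip 1.0
```

View pics/w1.png

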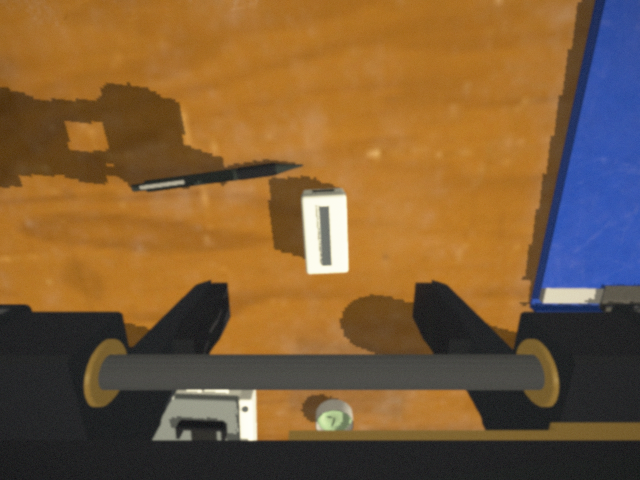

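```bash
python3 -m creep '0 0.002 0.011 0.08 -0.032;0 0.002 0.011 0.08 -0.032;0 0.002 0.011 0.127 -0.032;0 0.002 0.011 0.127 -0.032;0 0.002 0.011 0.127 -0.032;0 0.002 0.011 0.127 -0.032;255 0.002 0.011 0.127 -0.032;255 0.002 0.011 0.127 -0.032;255 0.002 0.011 0.127 -0.032;255 0.002 0.011 0.127 -0.032;255 0.002 0.011 0.127 -0.032;255 0.002 0.011 0.127 -0.032;255 0.002 0.011 0.127 -0.032;255 0.002 0.011 0.127 -0.032;255 0.002 0.011 0.047 -0.032;255 0.002 0.011 0.027 -0.032;255 0.002 0.011 0.027 -0.032;255 0.002 0.011 0.027 -0.032'
```

```text
clock: 4.47
tool_pos: [431.7, 213.4, 123.1]
tcp_rot: [0.001, 0.723, 0.691, 0.003]
contact_force: [0.6, 0.9, -1.4]
grip_width: 0.379
```

```bash
python3 - <<'E'
from h import *
goto([670,30,250],np.pi/2-.127)
E
```

```text
shift [-0.1722  0.2469 -0.1261] spin 0.083 q [-0.59  0.44  0.04  2.08 -0.03  0.62  1.  ] t 4.47 grip 0.38
```

```bash
python3 -m creep '255 -0.172 0.247 -0.127 0.083;255 -0.172 0.247 -0.127 0.083;255 -0.172 0.247 -0.127 0.083;255 -0.172 0.247 -0.127 0.083;255 -0.172 0.247 -0.127 0.083;255 -0.172 0.247 -0.127 0.083;255 -0.172 0.247 -0.127 0.083;255 -0.172 0.247 -0.127 0.083;255 -0.172 0.247 -0.127 0.083;255 -0.172 0.247 -0.127 0.083;255 -0.172 0.247 -0.127 0.083;255 -0.172 0.247 -0.127 0.083'
cat >> h.py <<'E'
GEO={"base":(0,0),"nest_left":(0,45),"nest_right":(0,-45),"round_marker":(84,-45),"bar_marker":(84,45),"pull_grip":(-113,0)}
def basefit(pts):
    from scipy.optimize import least_squares
    def r(p):
        c,s=np.cos(p[2]),np.sin(p[2])
        return np.concatenate([[p[0]+c*GEO[n][0]-s*GEO[n][1]-P[0],p[1]+s*GEO[n][0]+c*GEO[n][1]-P[1]] for n,P in pts])
    f=least_squares(r,[640,28,-.12],loss="soft_l1",f_scale=3); return f.x,f.fun.reshape(-1,2)
E
python3 - <<'E'
from h import *
np.set_printoptions(precision=3,suppress=True)
s=imaging.snapshot("wrist"); save(s,"w2.png")
old=[("base",(639.9,27.6)),("nest_left",(645.3,73.9)),("nest_right",(634.1,-16.2)),("nest_right",(631.4,-20.4)),("round_marker",(720,-31.1)),("round_marker",(717.9,-29.8)),("bar_marker",(730.1,59.2)),("bar_marker",(729.6,60.6)),("pull_grip",(530.9,42.5)),("pull_grip",(529.5,42.3))]
print(basefit(old)[0])
new=[]
for n in list(GEO)+["index","pointer_tip"]:
    for d in models.spot_point(s,n)[:2]:
        P=np.array(d["position"]); print(n,round(d["p"],2),P,proj(s,P))
        if n in GEO and d["p"]>.4: new.append((n,P))
print(basefit(new)); print(basefit(old+new)[0]); print(readout.read_state()["tool_pos"])
E
```

```text
clock: 5.47
tool_pos: [667.1, 31.2, 244.9]
tcp_rot: [-0.001, 0.75, 0.662, -0.001]
contact_force: [-0.6, 0.0, -2.1]
grip_width: 0.377
[640.606  26.862  -0.14 ]
base 0.79 [638.1  21.1  -1.1] [308.201 176.754]
base 0.33 [730.1  62.8  28.9] [355.742 258.363]
nest_left 0.93 [642.5  72.   19. ] [355.646 177.401]
nest_right 0.88 [634.2 -18.8  17.5] [270.056 180.143]
round_marker 0.8 [714.2 -29.2  25. ] [272.034 253.534]
round_marker 0.7 [644.7  69.4  18.1] [353.329 179.652]
bar_marker 0.72 [727.5  59.5  30.1] [352.651 256.924]
pull_grip 0.86 [526.   41.8  40.6] [312.406  56.062]
index 0.62 [679.1 101.6  24.7] [386.86  208.668]
pointer_tip 0.69 [635.8 104.5  26.8] [387.207 167.972]
(array([637.371,  26.573,  -0.131]), array([[ -0.729,   5.473],
       [  0.754,  -0.813],
       [ -2.712,   0.76 ],
       [  0.567,   0.178],
       [ 70.067, -98.422],
       [ -0.967,   0.706],
       [ -0.659,  -0.454]]))
[639.339  26.758  -0.136]
[668.599  29.757 246.818]
```

View pics/w2.png

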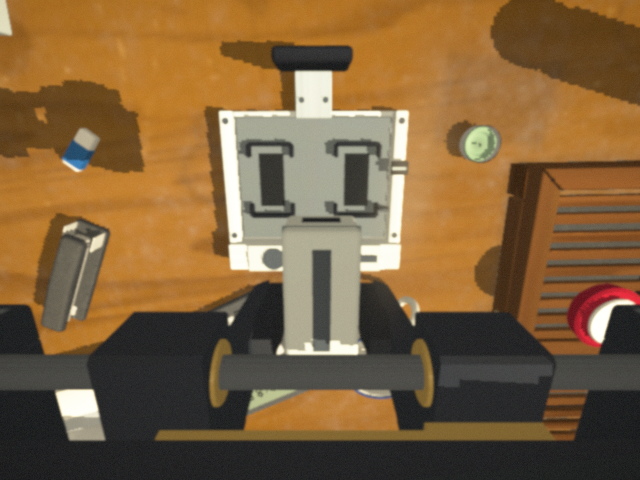

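Wrist view from above: the tray is at (315,185) and the handle at (312,57). The disc tile is at (272,258) behind the right nest and the bar tile at (353,257) behind the left. The bar module is held at (322,290). Next I'll refine the nest floors from their dark patches.

```bash
python3 - <<'E'
from h import *
np.set_printoptions(precision=2,suppress=True)
s=imaging.snapshot("wrist"); save(s,"w3.png",(205,30,425,280),3); save(s,"w3f.png")
g=cv2.cvtColor(s["frame"],cv2.COLOR_RGB2GRAY); b=(g<75).astype(np.uint8); b[:, :215]=0;b[:,420:]=0;b[275:]=0
n,l,st,c=cv2.connectedComponentsWithStats(b)
for i in range(1,n):
    if st[i,4]>25: print(st[i],c[i],ray(s,*c[i],17),ray(s,*c[i],27))
goto([0,0,0],0); print(readout.read_state()["tool_pos"])
E
```

```text
[ 271   41   83   30 2009] [311.05  54.74] [522.42  39.36  17.  ] [524.26  39.38  27.  ]
[286  99   8   7  28] [289.11 101.79] [561.69  11.75  17.  ] [562.46  12.52  27.  ]
[247 139  47  15 229] [268.7 143.3] [598.82 -15.54  17.  ] [598.59 -14.02  27.  ]
[335 139  46  14 194] [357.43 142.63] [609.84  76.09  17.  ] [609.3   75.11  27.  ]
[ 261  152   25   51 1093] [272.87 176.46] [633.21 -17.02  17.  ] [632.04 -15.46  27.  ]
[ 346  152   23   51 1078] [356.84 176.45] [644.57  72.16  17.  ] [643.09  71.29  27.  ]
[251 201  44  14 262] [272.69 210.41] [669.94 -23.5   17.  ] [667.77 -21.77  27.  ]
[334 201  45  13 205] [355.54 209.89] [680.93  67.25  17.  ] [678.45  66.51  27.  ]
[303 218  37   4 143] [320.87 219.5 ] [686.96  27.92  17.  ] [684.32  28.26  27.  ]
[215 233  14  20 199] [222.32 242.43] [699.49 -86.59  17.  ] [696.51 -83.14  27.  ]
[314 251  16  24 355] [321.14 262.74] [738.36  21.67  17.  ] [734.32  22.18  27.  ]
shift [-0.11 -0.66  0.25] spin 1.444 q [-0.2   0.57  0.13  1.49 -0.08  1.09  1.39] t 5.97 grip 0.38
[668.62  29.66 246.77]
```

View pics/w3.png

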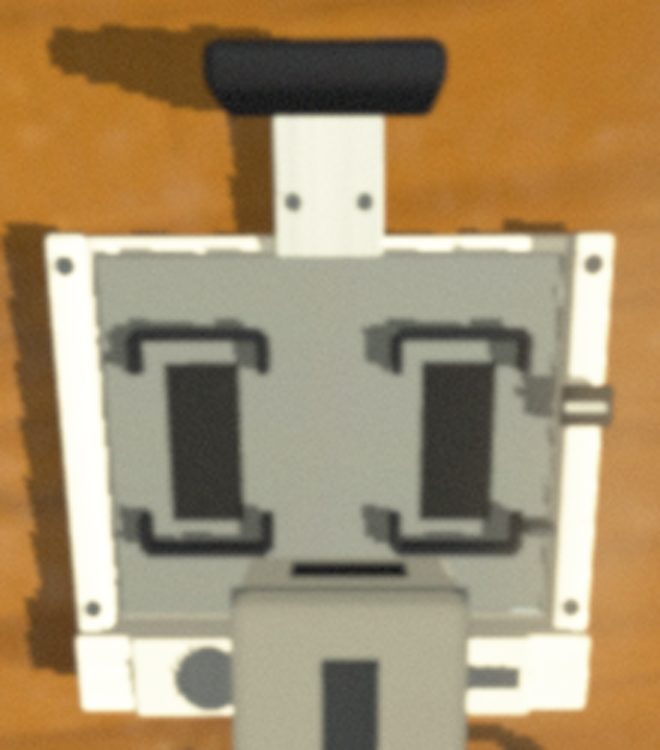

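```bash
python3 - <<'E'
from h import *
np.set_printoptions(precision=2,suppress=True)
im=cv2.imread("pics/w3f.png"); s=imaging.snapshot("wrist"); st=readout.read_state()
R=Rtool(st["tcp_rot"]); 
for u,v in((282.5,226.7),(360.5,226.7),(312.5,250.5),(331,250.5)):
    print(R.T@(ray(s,u,v,st["tool_pos"][2]+12)-st["tool_pos"]))
print(R)
u=np.array([np.cos(-.127),np.sin(-.127)])
goto([644.6,72.0,100],np.pi/2-.127)
E
```

```text
[-14.11 -42.98 -12.01]
[ 15.74 -42.97 -12.01]
[ -2.7  -33.29 -12.01]
[  4.53 -33.29 -12.01]
[[ 0.13  0.99  0.  ]
 [ 0.99 -0.13  0.  ]
 [ 0.    0.   -1.  ]]
shift [ 0.04 -0.03  0.15] spin 0.0 q [-0.2   0.57  0.13  1.49 -0.08  1.09  1.39] t 6.02 grip 0.38
```

```bash
python3 - <<'E'
from h import *
np.set_printoptions(precision=2,suppress=True)
s=imaging.snapshot("wrist"); st=readout.read_state(); R=Rtool(st["tcp_rot"])
save(s,"w4.png",(220,200,420,370),4)
g=cv2.cvtColor(s["frame"],cv2.COLOR_RGB2GRAY).astype(int)
print(g[240:365:2,321]); print(g[290,278:366])
K,Rc,t=cam(s); print("cam in tool",R.T@(-Rc.T@t-st["tool_pos"]), R.T@Rc.T[:,2])
E
```

```text
[173 171 173 175 166 105  69  70  71  68  70  69  70  71  66  69  70  71
  68  69  72  64  68  67  69  71  65  68  71  70  71  69  71  70  71  70
  70  69  68  68  67  70  66  68  65  69  68  68  68  70  86 111 117 114
 114 137 241 199  75  70  72  72  79]
[ 32  38  33  45  82 122 150 162 165 171 173 170 173 171 172 172 173 171
 171 171 170 168 171 172 172 169 171 172 170 171 170 169 167 154 121  86
  69  71  67  66  67  67  68  71  68  72  63  67  66  65  67  84 109 145
 162 170 170 173 171 167 173 171 171 171 169 172 171 171 170 168 170 171
 171 170 169 170 171 169 165 164 153 122  83  54  44  40  46  42]
cam in tool [   0.55  -79.11 -137.48] [0.   0.3  0.95]
```

View pics/w4.png

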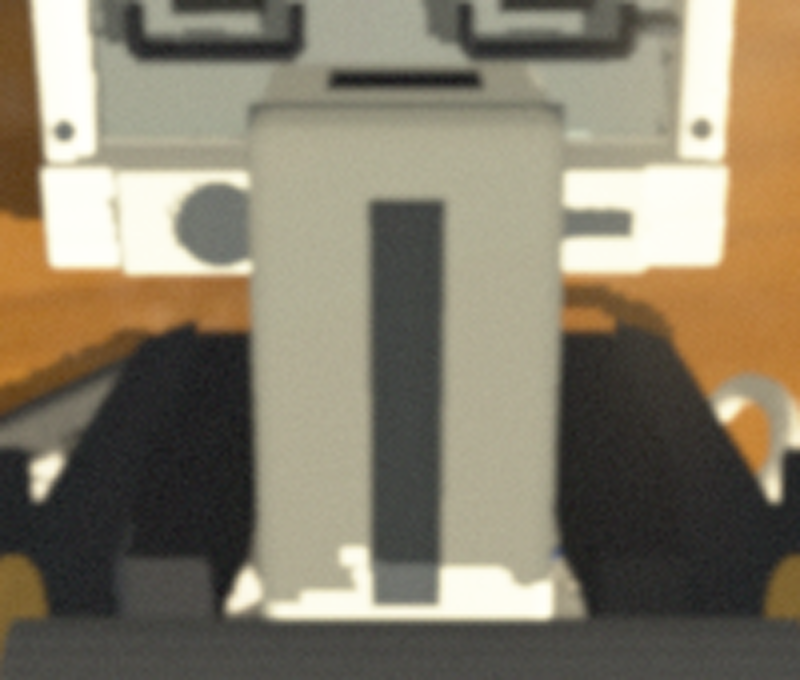

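```bash
python3 - <<'E'
from h import *
np.set_printoptions(precision=2,suppress=True)
s=imaging.snapshot("wrist"); st=readout.read_state(); R=Rtool(st["tcp_rot"])
f=lambda u,v,h:R.T@(ray(s,u,v,st["tool_pos"][2]+h)-st["tool_pos"])
for h in(14,10,6,2,-2):
    a,b=f(321.8,250.2,h),f(321.5,350.5,h); print(h,"len",b[1]-a[1],"mid",(a+b)[1]/2,"front edge",f(321,226.5,h-2)[1],"width",f(360.3,290,h-2)[0]-f(283,290,h-2)[0],"lat",(f(360.3,290,h-2)[0]+f(283,290,h-2)[0])/2)
E
```

```text
14 len 45.336414734148015 mid -11.455122723135151 front edge -43.03704856752068 width 31.412303938972258 lat 0.8474203035848342
10 len 46.8053155830214 mid -9.262843630466572 front edge -41.886660870352095 width 32.41383841769754 lat 0.8570125112963893
6 len 48.27421643189487 mid -7.070564537798047 front edge -40.73627317318353 width 33.41537289642284 lat 0.8666047190079587
2 len 49.743117280768246 mid -4.878285445129466 front edge -39.58588547601495 width 34.41690737514813 lat 0.8761969267195138
-2 len 51.212018129641734 mid -2.686006352460941 front edge -38.43549777884648 width 35.41844185387343 lat 0.8857891344310698
```

```bash
python3 -m creep '255 0.038 -0.02 0.03 0;255 0.038 -0.02 0.07 0;255 0.038 -0.02 0.11 0;255 0.038 -0.02 0.15 0;255 0.038 -0.02 0.187 0;255 0.038 -0.02 0.187 0;255 0.038 -0.02 0.187 0;255 0.038 -0.02 0.187 0;255 0.038 -0.02 0.187 0'
python3 - <<'E'
from h import *
s=imaging.snapshot("wrist"); save(s,"w5.png",(200,100,440,280),3)
st=readout.read_state(); print(st["tool_pos"],st["contact_force"])
b=imaging.snapshot("scene"); save(b,"s5.png",(240,180,400,290),5)
i=np.hstack([cv2.resize(cv2.imread("pics/w5.png"),(480,360)),cv2.resize(cv2.imread("pics/s5.png"),(320,220)).__class__(0) if 0 else cv2.copyMakeBorder(cv2.resize(cv2.imread("pics/s5.png"),(320,220)),0,140,0,0,0)])
cv2.imwrite("pics/c5.png",i)
E
```

```text
clock: 6.87
tool_pos: [656.1, 69.9, 63.2]
tcp_rot: [0.002, 0.751, 0.661, 0.002]
contact_force: [-0.6, -0.2, -0.9]
grip_width: 0.376
[655.96334324  69.99235625  63.05682423] [-0.33823505  0.00351342 -0.81336112]
```

View pics/c5.png

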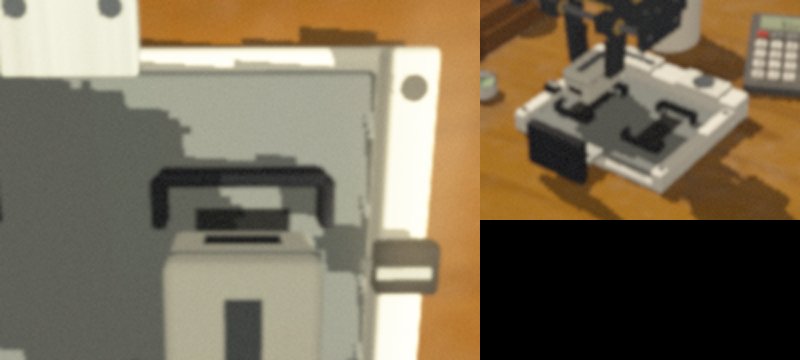

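```bash
python3 - <<'E'
from h import *
np.set_printoptions(precision=2,suppress=True)
s=imaging.snapshot("wrist"); st=readout.read_state(); R=Rtool(st["tcp_rot"]); T=st["tool_pos"]; print(T)
print(s["tvec"])
f=lambda u,v,z:R.T@(ray(s,u,v,z)-T)
for h in (20,24,28):
  z=T[2]-h; print(h,"module L,R",f(288,216,z)[:2],f(356.5,216,z)[:2])
print("wall inner L,R",f(284,193,27)[:2],f(359,193,27)[:2])
E
```

```text
[655.19  70.    62.2 ]
[-153.3  -595.84   17.89]
20 module L,R [-15.08 -38.49] [ 17.57 -38.47]
24 module L,R [-15.48 -37.47] [ 18.   -37.44]
28 module L,R [-15.87 -36.45] [ 18.43 -36.42]
wall inner L,R [-18.27 -46.74] [ 20.1  -46.72]
```

```bash
python3 -m creep '255 0 -0.002 0.005 0;255 0 -0.002 0.01 0;255 0 -0.002 0.014 0;255 0 -0.002 0.015 0;255 0 -0.002 0.015 0'; python3 -m creep '255 0 0 0.002 0;255 0 0 0.004 0;255 0 0 0.004 0;255 0 0 0.004 0'
python3 - <<'E'
from h import *
s=imaging.snapshot("wrist"); save(s,"w6.png",(200,100,440,280),3)
print(readout.read_state()["tool_pos"])
E
```

```text
clock: 7.43
tool_pos: [651.8, 70.0, 45.1]
tcp_rot: [-0.0, 0.751, 0.661, -0.0]
contact_force: [-1.2, -0.2, 4.1]
grip_width: 0.383
clock: 7.77
tool_pos: [652.3, 69.9, 44.3]
tcp_rot: [0.0, 0.751, 0.661, 0.0]
contact_force: [-10.9, -0.7, 30.3]
grip_width: 0.386
[652.28009395  69.83656196  44.26047449]
```

View pics/w6.png

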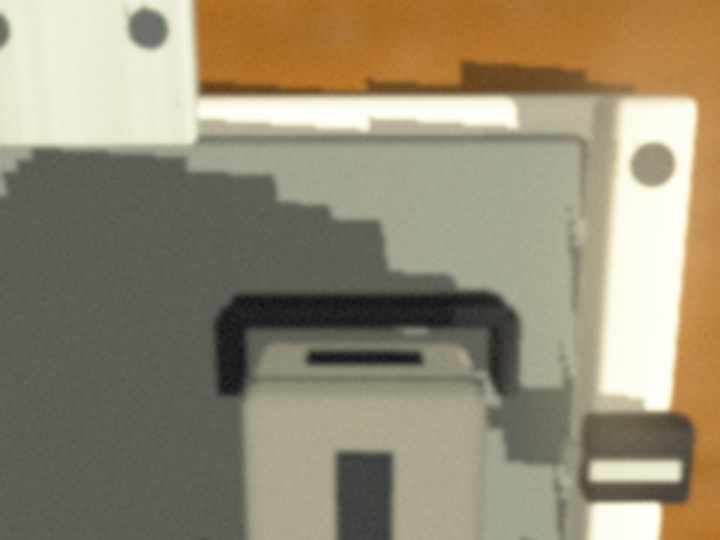

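```bash
python3 -m creep '255 0 0 -0.003 0;255 0 0 -0.003 0;110 0 0 -0.003 0;110 0 0 -0.003 0;110 0 0 -0.003 0;110 0 0 -0.003 0;110 0 0 -0.02 0;110 0 0 -0.05 0;0 0 0 -0.09 0;0 0 0 -0.13 0;0 0 0 -0.15 0;0 0 0 -0.15 0'
python3 - <<'E'
from h import *
np.set_printoptions(precision=3,suppress=True)
s=imaging.snapshot("wrist"); save(s,"w7.png",(160,60,480,300),2.5)
m=pick(s,"bar_module_center",(644,72,33))
print(fit([(s,m)],644,72,17), fit([(s,m)],644,72,25))
goto([428,-261,140],2.987-np.pi/2)
E
```

```text
clock: 8.82
tool_pos: [654.9, 70.3, 196.4]
tcp_rot: [0.002, 0.751, 0.661, 0.004]
contact_force: [1.1, 0.4, -0.5]
grip_width: 0.848
(array([645.502,  72.092,   2.999]), np.float64(0.05749682337992379)) (array([645.365,  72.48 ,   2.997]), np.float64(0.10686333534015657))
shift [-0.357 -0.18   0.051] spin 0.028 q [-0.25  0.6   0.12  1.58 -0.08  0.96  1.33] t 8.92 grip 0.94
```

View pics/w7.png

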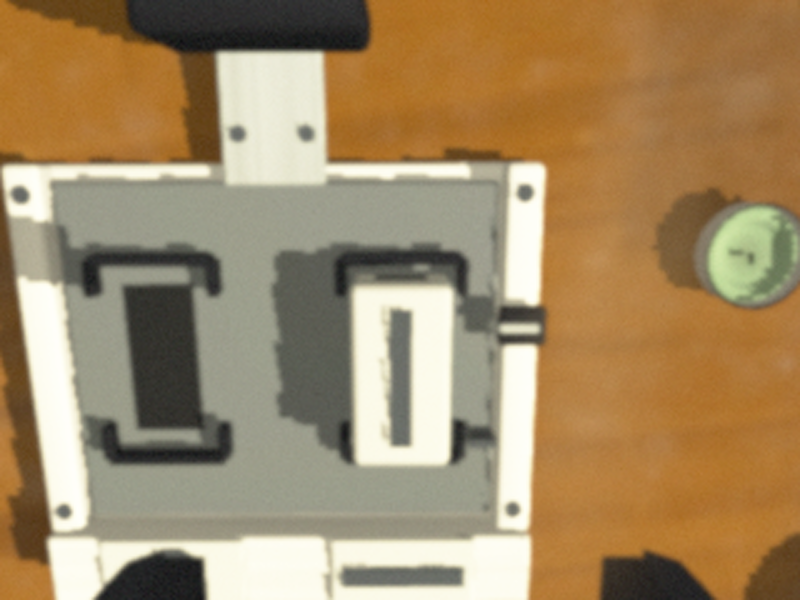

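Bar module is seated in the left nest: in this crop it's at (402,372), inside both end walls. Now the white round module.

```bash
python3 -m creep '0 -0.357 -0.18 0.051 0.028;0 -0.357 -0.18 0.051 0.028;0 -0.357 -0.18 0.051 0.028;0 -0.357 -0.18 0.051 0.028;0 -0.357 -0.18 0.051 0.028;0 -0.357 -0.18 0.051 0.028;0 -0.357 -0.18 0.051 0.028;0 -0.357 -0.18 0.051 0.028;0 -0.357 -0.18 0.051 0.028;0 -0.357 -0.18 0.051 0.028;0 -0.357 -0.18 0.051 0.028;0 -0.357 -0.18 0.051 0.028;0 -0.357 -0.18 0.051 0.028;0 -0.357 -0.18 0.051 0.028'
python3 - <<'E'
from h import *
np.set_printoptions(precision=3,suppress=True)
s=imaging.snapshot("wrist"); save(s,"w8.png")
m=pick(s,"round_module_center",(428,-261,16))
p,c=fit([(s,m)],428,-261); print(p,c,"colour",s["frame"][m].mean(0))
goto([p[0],p[1],22],p[2]-np.pi/2); print(readout.read_state()["tool_pos"])
E
```

```text
clock: 10.08
tool_pos: [428.6, -259.7, 139.1]
tcp_rot: [-0.001, 0.759, 0.651, 0.0]
contact_force: [-0.1, -0.2, -0.1]
grip_width: 1.001
[ 429.578 -261.341    2.967] 0.0670103092783505 colour [207.816 205.956 189.239]
shift [-0.001  0.001  0.117] spin 0.022 q [ 0.33  0.45  0.16  2.02 -0.11  0.69  1.97] t 10.18 grip 1.0
[ 428.776 -259.894  139.477]
```

```bash
python3 -m creep '80 -0.001 0.001 0 0.022;80 -0.001 0.001 0.02 0.022;80 -0.001 0.001 0.06 0.022;80 -0.001 0.001 0.1 0.022;80 -0.001 0.001 0.117 0.022;80 -0.001 0.001 0.117 0.022;80 -0.001 0.001 0.117 0.022;80 -0.001 0.001 0.117 0.022;80 -0.001 0.001 0.117 0.022'; python3 -m creep '255 0 0 0 0;255 0 0 0 0;255 0 0 0 0;255 0 0 0 0;255 0 0 0 0;255 0 0 0 0'; python3 -m creep '255 0 0 -0.04 0;255 0 0 -0.08 0;255 0 0 -0.12 0;255 0 0 -0.12 0;255 0 0 -0.12 0'
python3 - <<'E'
from h import *
goto([644.6,-18.5,245],np.pi/2-.127)
E
```

```text
clock: 10.93
tool_pos: [430.1, -263.0, 24.4]
tcp_rot: [0.001, 0.767, 0.642, 0.001]
contact_force: [0.1, 0.3, 1.1]
grip_width: 0.686
clock: 11.43
tool_pos: [429.0, -262.5, 23.1]
tcp_rot: [0.0, 0.767, 0.642, 0.0]
contact_force: [-1.4, 0.3, 5.6]
grip_width: 0.382
clock: 11.85
tool_pos: [430.0, -263.1, 144.6]
tcp_rot: [0.002, 0.767, 0.642, 0.001]
contact_force: [0.1, 0.0, -1.9]
grip_width: 0.383
shift [ 0.2784  0.1686 -0.1   ] spin -0.05 q [ 0.32  0.44  0.17  2.01 -0.11  0.69  1.96] t 11.85 grip 0.38
```

```bash
python3 - <<'E'
from h import *
goto([632.6,-17.9,70],np.pi/2-.127)
E
python3 -m creep '255 0.277 0.156 0.02 -0.05;255 0.277 0.156 0.02 -0.05;255 0.277 0.156 0.02 -0.05;255 0.277 0.156 0.02 -0.05;255 0.277 0.156 0.02 -0.05;255 0.277 0.156 0.02 -0.05;255 0.277 0.156 0.02 -0.05;255 0.277 0.156 0.02 -0.05;255 0.277 0.156 0.02 -0.05;255 0.277 0.156 0.02 -0.05;255 0.277 0.156 0.02 -0.05'
python3 - <<'E'
from h import *
goto([632.6,-17.9,60],np.pi/2-.127)
E
```

```text
shift [0.2771 0.156  0.0749] spin -0.05 q [ 0.32  0.44  0.17  2.01 -0.11  0.69  1.96] t 11.85 grip 0.38
clock: 12.77
tool_pos: [629.3, -18.4, 120.9]
tcp_rot: [-0.001, 0.751, 0.661, -0.002]
contact_force: [-0.1, -0.3, -1.3]
grip_width: 0.381
shift [0.001  0.0034 0.0609] spin -0.001 q [-0.14  0.66  0.13  1.69 -0.11  0.81  1.49] t 12.77 grip 0.38
```

```bash
python3 -m creep '255 0 0 0.03 0;255 0 0 0.06 0;255 0 0 0.065 0;255 0 0 0.065 0;255 0 0 0.065 0;255 0 0 0.065 0'
python3 - <<'E'
from h import *
s=imaging.snapshot("wrist"); save(s,"w9.png",(200,100,440,280),3)
goto([632.6,-17.9,42],np.pi/2-.127); print(readout.read_state()["tool_pos"])
E
```

```text
clock: 13.27
tool_pos: [632.0, -18.0, 59.4]
tcp_rot: [0.001, 0.751, 0.661, 0.001]
contact_force: [0.1, -0.9, -0.7]
grip_width: 0.383
shift [-0.0001  0.0004  0.0175] spin -0.0 q [-0.13  0.75  0.12  1.7  -0.12  0.7   1.5 ] t 13.32 grip 0.38
[632.20818775 -17.73898217  59.53166216]
```

View pics/w9.png

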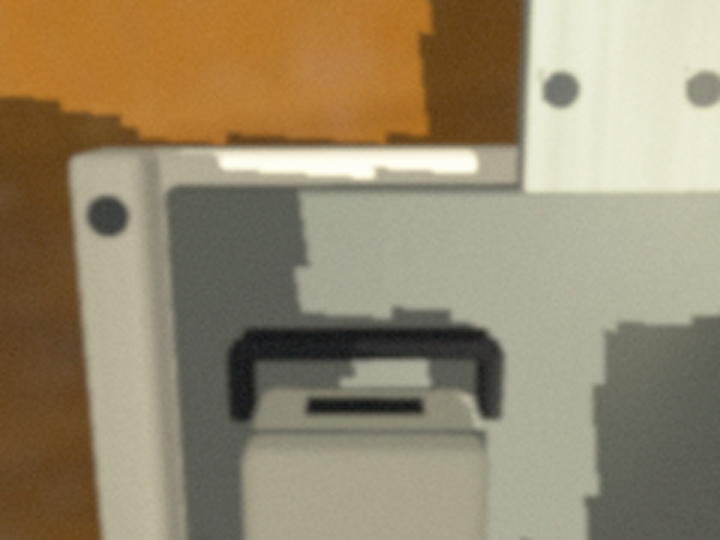

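```bash
python3 - <<'E'
from h import *
np.set_printoptions(precision=2,suppress=True)
s=imaging.snapshot("wrist"); st=readout.read_state(); R=Rtool(st["tcp_rot"]); T=st["tool_pos"]
f=lambda u,v,z:R.T@(ray(s,u,v,z)-T)
print(f(287.3,230.7,T[2]-23),f(356,230.7,T[2]-23),f(284.3,220,27),f(359,220,27), R.T@(np.array([633.2,-17,17])-T))
E
```

```text
[-16.17 -30.74  22.91] [ 17.58 -30.71  22.92] [-18.51 -33.65  32.36] [ 19.96 -33.62  32.37] [ 0.63  0.84 42.45]
```

```bash
python3 -m creep '255 0 0.001 0.006 0;255 0 0.001 0.012 0;255 0 0.001 0.016 0;255 0 0.001 0.018 0;255 0 0.001 0.018 0;255 0 0.001 0.018 0'; python3 -m creep '255 0 0 0.002 0;255 0 0 0.002 0;255 0 0 0.002 0'
```

```text
clock: 13.87
tool_pos: [631.7, -17.2, 40.1]
tcp_rot: [-0.0, 0.75, 0.661, -0.0]
contact_force: [-3.3, 1.3, 7.8]
grip_width: 0.38
clock: 14.12
tool_pos: [631.8, -17.3, 40.0]
tcp_rot: [-0.001, 0.751, 0.661, -0.0]
contact_force: [-9.9, 1.4, 23.5]
grip_width: 0.382
```

```bash
python3 -m creep '255 0 0 -0.002 0;110 0 0 -0.002 0;110 0 0 -0.002 0;110 0 0 -0.002 0;110 0 0 -0.002 0;110 0 0 -0.02 0;110 0 0 -0.05 0;110 0 0 -0.09 0;110 0 0 -0.13 0;110 0 0 -0.17 0;110 0 0 -0.18 0;110 0 0 -0.18 0;110 0 0 -0.18 0'
python3 - <<'E'
from h import *
np.set_printoptions(precision=3,suppress=True)
s=imaging.snapshot("wrist"); save(s,"w10.png",(160,10,480,300),2.5)
for n,P in(("bar_module_center",(645,72,33)),("round_module_center",(633,-17,33))):
    m=pick(s,n,P); print(n,fit([(s,m)],P[0],P[1],17))
for n in("index","pointer_tip","pull_grip"):
    for d in models.spot_point(s,n)[:1]: print(n,d["p"],d["position"])
goto([528,42,170],-.127)
E
```

```text
clock: 15.2
tool_pos: [631.9, -17.2, 217.4]
tcp_rot: [0.0, 0.75, 0.661, 0.0]
contact_force: [-0.8, 0.2, 0.3]
grip_width: 0.572
bar_module_center (array([644.926,  71.548,   3.046]), np.float64(0.08452454940957121))
round_module_center (array([633.398, -16.776,   3.001]), np.float64(0.10011001100110006))
index 0.59 [680.6, 100.7, 25.6]
pointer_tip 0.76 [635.1, 105.9, 28.9]
pull_grip 0.67 [525.5, 42.4, 43.2]
shift [ 0.046 -0.11   0.046] spin -1.57 q [-0.15  0.54  0.15  1.62 -0.09  0.99  1.48] t 15.5 grip 0.57
```

View pics/w10.png

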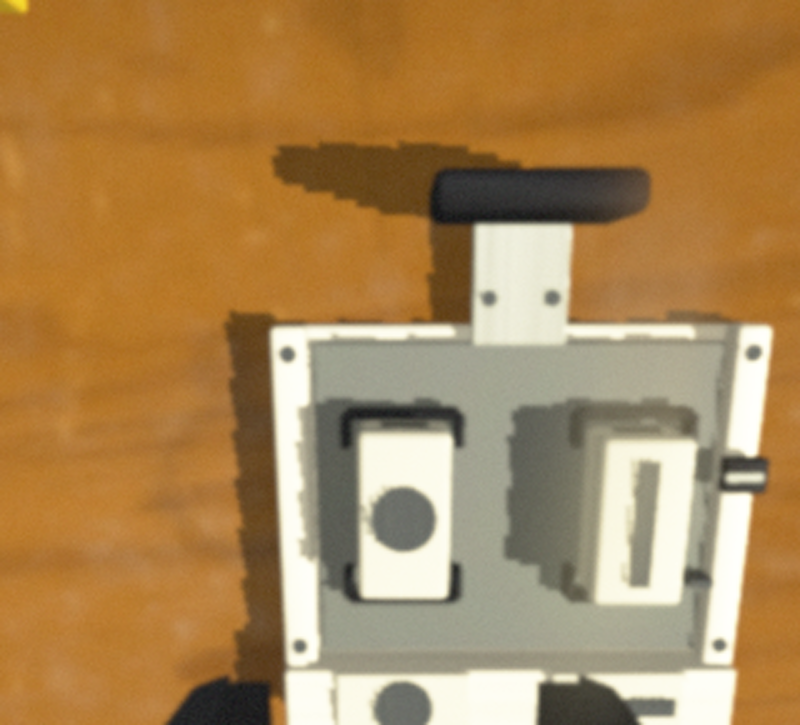

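Wrist crop: round module at (405,515) and bar module at (645,520), each between its nest's end walls and in front of the matching tile. Pointer stripe at (743,475), index blade at (697,576). Handle next, spinning +1.57 so that joint 7 stays in range.

```bash
python3 - <<'E'
from h import *
np.set_printoptions(precision=2,suppress=True)
s=imaging.snapshot("wrist")
x=np.array([np.cos(-.127),np.sin(-.127)]);y=np.array([-x[1],x[0]])
for z in(25,31):
    i=ray(s,438.8,240.4,z)[:2];p=ray(s,457,200,z)[:2]; print(z,i,p,(i-p)@x,(i-p)@y)
goto([526.8,41.9,130],-.127)
E
python3 -m creep '110 0.045 -0.111 0 0.12;110 0.045 -0.111 0.02 0.24;110 0.045 -0.111 0.04 0.36;110 0.045 -0.111 0.06 0.48;110 0.045 -0.111 0.087 0.6;110 0.045 -0.111 0.087 0.72;110 0.045 -0.111 0.087 0.84;110 0.045 -0.111 0.087 0.96;110 0.045 -0.111 0.087 1.08;110 0.045 -0.111 0.087 1.2;110 0.045 -0.111 0.087 1.32;110 0.045 -0.111 0.087 1.44;110 0.045 -0.111 0.087 1.571;110 0.045 -0.111 0.087 1.571;110 0.045 -0.111 0.087 1.571;110 0.045 -0.111 0.087 1.571'
python3 - <<'E'
from h import *
goto([526.8,41.9,36],-.127)
s=imaging.snapshot("wrist"); save(s,"w11.png")
for d in models.spot_point(s,"pull_grip")[:1]: print(d["p"],d["position"])
E
```

```text
25 [675.87  98.06] [636.3  116.72] 41.609113950323625 -13.501056763104865
31 [673.63  96.15] [634.79 114.47] 40.84985860806534 -13.254698489632393
shift [ 0.05 -0.11  0.09] spin -1.571 q [-0.15  0.54  0.15  1.62 -0.09  0.99  1.48] t 15.55 grip 0.57
clock: 16.88
tool_pos: [527.6, 41.4, 130.6]
tcp_rot: [0.0, 0.998, -0.062, -0.0]
contact_force: [0.3, -0.1, 0.4]
grip_width: 0.572
shift [-0.0008 -0.0004  0.0946] spin 0.004 q [-0.55  0.54  0.5   1.97 -0.39  0.72  0.06] t 16.88 grip 0.57
0.9 [525.4, 40.9, 43.0]
```

```bash
python3 -m creep '110 -0.001 0 0.04 0;110 -0.001 0 0.08 0;110 -0.001 0 0.095 0;110 -0.001 0 0.095 0;110 -0.001 0 0.095 0;255 -0.001 0 0.095 0;255 -0.001 0 0.095 0;255 -0.001 0 0.095 0;255 -0.001 0 0.095 0;255 -0.001 0 0.095 0;255 -0.001 0 0.095 0;255 -0.001 0 0.095 0'
python3 - <<'E'
from h import *
np.set_printoptions(precision=1,suppress=True)
s=imaging.snapshot("wrist"); save(s,"w12.png")
for n,P in(("i",(678,101,25)),("p",(636,106,25))): print(n,proj(s,P))
for n in("index","pointer_tip"):
    for d in models.spot_point(s,n)[:1]: print(n,d["p"],np.array(d["position"]),proj(s,d["position"]))
E
```

```text
clock: 17.98
tool_pos: [528.2, 41.5, 36.3]
tcp_rot: [-0.0, 0.998, -0.063, 0.002]
contact_force: [3.9, 0.5, 0.7]
grip_width: 0.151
i [660.2 130. ]
p [559.  130.9]
pointer_tip 0.91 [637.9 103.1  26.4] [565.3 137.6]
```

```bash
python3 -m creep '255 -0.002 0 0 0;255 -0.005 0 0 0;255 -0.009 0 0 0;255 -0.013 0 0 0;255 -0.017 0 0 0;255 -0.021 0 0 0;255 -0.025 0 0 0;255 -0.029 0 0 0;255 -0.033 0 0 0;255 -0.037 0 0 0;255 -0.04 0 0 0;255 -0.042 0 0 0;255 -0.042 0 0 0;255 -0.042 0 0 0;255 -0.042 0 0 0;255 -0.042 0 0 0'
python3 - <<'E'
from h import *
np.set_printoptions(precision=1,suppress=True)
x=np.array([np.cos(-.127),np.sin(-.127)])
w=imaging.snapshot("wrist");b=imaging.snapshot("side");a=imaging.snapshot("scene")
for s,l in((w,"wrist"),(a,"scene"),(b,"side")):
    save(s,"f_%s.png"%l); P={}
    for n in("index","pointer_tip"):
        for d in models.spot_point(s,n)[:1]: P[n]=np.array(d["position"]); print(l,n,d["p"],P[n],proj(s,P[n]))
    if len(P)==2: print("remaining pull",(P["index"]-P["pointer_tip"])[:2]@x)
st=readout.read_state();print(st["tool_pos"],st["contact_force"])
W=w["frame"];u=proj(w,(637,103,25)).astype(int);print(u)
c=[cv2.resize(w["frame"][70:190,480:640],(800,600)) ]
C=cv2.resize(w["frame"][80:180,500:640],(560,400),interpolation=2)
def cr(s):
    q=proj(s,(637,103,25)).astype(int); return cv2.resize(s["frame"][q[1]-20:q[1]+20,q[0]-24:q[0]+24],(240,200),interpolation=2)
cv2.imwrite("pics/final.png",np.hstack([C,np.vstack([cr(a),cr(b)])])[:,:,::-1])
E
```

```text
clock: 19.47
tool_pos: [487.6, 46.5, 36.3]
tcp_rot: [0.0, 0.998, -0.064, 0.003]
contact_force: [8.2, -0.5, -0.2]
grip_width: 0.157
scene index 0.43 [721.3 -32.8  25. ] [354.1 223.2]
side index 0.61 [642.7 107.8  24.5] [325.  231.4]
[487.6  46.5  36.3] [ 8.4 -1.8 -0.8]
[657 137]
```

View pics/final.png

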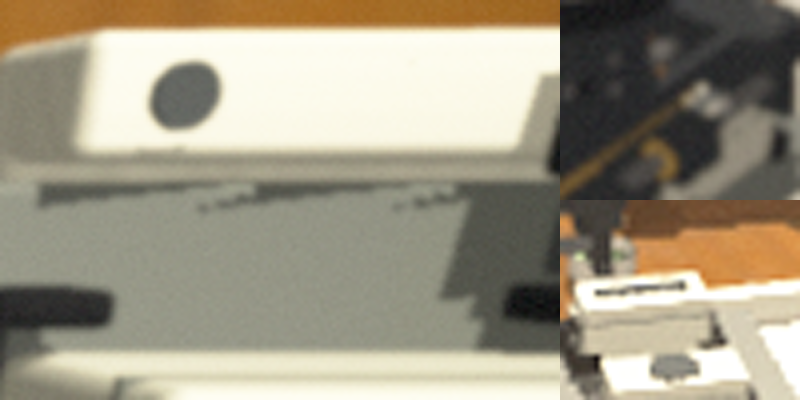

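```bash
python3 - <<'E'
import cv2,numpy as np
np.set_printoptions(linewidth=250)
g=cv2.cvtColor(cv2.imread("pics/w3f.png"),cv2.COLOR_BGR2GRAY)
print("w3f cols",list(range(376,412,2)))
for r in range(157,216): print(r,g[r,376:412:2])
w=cv2.cvtColor(cv2.imread("pics/w10.png"),cv2.COLOR_BGR2GRAY); w=cv2.resize(w,(320,290),interpolation=cv2.INTER_AREA)
print("w10 cols",list(range(434,470,2)))
for r in range(190,248): print(r,w[r-10,434-160:470-160:2])
E
```

```text
w3f cols [376, 378, 380, 382, 384, 386, 388, 390, 392, 394, 396, 398, 400, 402, 404, 406, 408, 410]
157 [164 150 114 109 112 110 114 133 148 158 168 173 184 232 245 197 145 150]
158 [154 144 113 107 106 109 114 132 132 126 134 136 141 182 200 151 133 149]
159 [143 123 112 105 107 110 114 132 116  98 105 109 110 127 132 116 120 146]
160 [139 113 104 109 108 110 112 130 111  91  98 105 104 109 108 111 116 143]
161 [151 120 108 106 108 110 112 136 110  91  98 104 106 110 110 109 116 144]
162 [160 142 115 106 109 109 113 134 109  99 106 109 113 117 116 114 116 145]
163 [165 156 119 104 108 108 118 135 117 132 139 143 148 146 149 135 122 145]
164 [166 160 120 107 109 111 123 140 134 183 194 195 194 197 198 175 129 148]
165 [168 159 120 106 108 108 123 139 141 215 219 221 222 221 220 201 134 149]
166 [169 161 120 109 102 112 120 140 137 204 219 219 217 217 216 196 135 143]
167 [170 163 135 120 113 112 117 134 121 164 175 174 176 178 177 165 131 147]
168 [167 168 152 139 127 125 125 134 109 118 123 129 131 131 131 126 122 146]
169 [171 167 168 161 152 148 143 140 104 104 107 108 112 115 114
[... 7525 characters left out ...]
39 [101  72  74  76 106 171 245 252 253 254 255 236 139 126 124 127 129 132]
240 [ 93  71  72  70  88 165 246 252 253 254 254 231 134 124 125 124 126 129]
241 [ 92  79  79  77  85 154 246 252 253 254 254 228 132 125 123 122 126 127]
242 [ 98  94  98  99  99 148 244 252 253 254 254 223 129 128 123 124 123 124]
243 [115 109 113 111 111 155 244 252 253 254 254 213 130 123 123 121 125 122]
244 [138 127 126 119 121 172 247 252 253 254 254 204 127 124 123 121 124 120]
245 [155 144 135 130 131 193 250 252 253 254 254 198 128 125 121 122 122 121]
246 [161 155 136 135 139 208 250 252 254 254 254 194 127 126 122 120 122 122]
247 [163 156 129 132 145 216 251 252 254 254 254 192 126 127 124 122 122 125]
```

```bash
python3 - <<'E'
from h import *
np.set_printoptions(precision=2,suppress=True)
s=imaging.snapshot("wrist"); st=readout.read_state(); R0=Rtool(st["tcp_rot"]); K,Rc,t=cam(s)
Ct=R0.T@(-Rc.T@t-st["tool_pos"]); Rct=Rc@R0   # camera in tool
x=np.array([np.cos(-.127),np.sin(-.127)])
def mk(T,q):
    R=Rtool(np.array(q)/np.linalg.norm(q)); A=Rct@R.T; C=np.array(T)+R@Ct
    return dict(s,rvec=cv2.Rodrigues(A)[0],tvec=-A@C)
for nm,T,q,I,F,P in(("w10",(631.9,-17.2,217.4),(0,.75,.661,0),(438.5,243.6),(438.5,239.8),(455,200.8)),
                  ("w3",(668.6,29.7,246.8),(0,.751,.661,0),(384,207.3),(384,204.3),(400,165.6))):
    c=mk(T,q); i=ray(c,*I,31)[:2]; f=ray(c,*F,24)[:2]
    print(nm,"i top",i@x,"i face+1.5",f@x+1.5,"ptr z31,28,25",[round(ray(c,*P,z)[:2]@x,2) for z in(31,28,25)],ray(c,*I,31),ray(c,*P,31))
E
```

```text
w10 i top 660.897428595296 i face+1.5 660.692533271996 ptr z31,28,25 [np.float64(617.26), np.float64(617.88), np.float64(618.51)] [678.38  94.91  31.  ] [636.53 111.7   31.  ]
w3 i top 660.9598318769513 i face+1.5 660.7531239569487 ptr z31,28,25 [np.float64(617.5), np.float64(617.81), np.float64(618.13)] [678.44  94.85  31.  ] [637.09 114.16  31.  ]
```

```bash
python3 -m creep '255 -0.001 0 0 0;255 -0.002 0 0 0;255 -0.0023 0 0 0;255 -0.0023 0 0 0;255 -0.0023 0 0 0;255 -0.0023 0 0 0;255 -0.0023 0 0 0;255 -0.0023 0 0 0'
python3 - <<'E'
from h import *
np.set_printoptions(precision=2,suppress=True)
x=np.array([np.cos(-.127),np.sin(-.127)])
st=readout.read_state();T=st["tool_pos"]; print(T,"pull by TCP",(np.array([528.2,41.5])-T[:2])@x,st["contact_force"],st["grip_width"])
s=imaging.snapshot("side")
for n,P,o in(("round_module_center",(591,-11,33),(633.4,-16.8)),("bar_module_center",(602,78,33),(645.2,71.8))):
    m=pick(s,n,P)
    if m is None: print(n,None); continue
    p,c=fit([(s,m)],P[0],P[1],17); print(n,p,c,"moved",(np.array(o)-p[:2])@x)
for d in models.spot_point(s,"pull_grip")[:1]: print(d)
E
```

```text
clock: 20.63
tool_pos: [485.4, 46.8, 36.3]
tcp_rot: [0.0, 0.998, -0.064, 0.003]
contact_force: [8.4, -0.5, -2.0]
grip_width: 0.153
[485.41  46.81  36.31] pull by TCP 43.114621849416004 [ 8.38 -0.5  -1.96] 0.1529019359453485
round_module_center [586.44 -11.82  -0.36] 0.1992481203007519 moved 47.21301453077574
bar_module_center [604.57  84.1    2.74] 0.20041322314049592 moved 41.865168001691565
{'position': [488.0, 45.2, 44.4], 'p': 0.96}
```

```bash
python3 - <<'E'
from h import *
s=imaging.snapshot("wrist"); save(s,"w13.png")
a=cv2.cvtColor(cv2.imread("pics/w12.png"),6); b=cv2.cvtColor(cv2.imread("pics/w13.png"),6)
K,R,t=cam(s); print("f",K[0,0])
c,sn=np.cos(-.127),np.sin(-.127)
def home(bx,by): return 638.9+c*bx-sn*by,27.6+sn*bx+c*by
# tray-fixed: left nest front wall, strap ; base-fixed: front-left rail screw
for n,bx,by,z,dx in(("tray wall L",-37.5,45,27,-43.1),("strap",-80,0,17,-43.1),("handle",-113,25,62,-43.1),("rail screw",-75,85,22,0)):
    u=proj(s,(*home(bx+dx,by),z)).astype(int); h=22
    u=np.clip(u,h+45,[639-h-45,479-h-45]); p=b[u[1]-h:u[1]+h,u[0]-h:u[0]+h]
    y0,y1=max(0,u[1]-h-10),u[1]+h+10; x0=max(0,u[0]-h-(130 if n[0]=='r' else 12)); x1=u[0]+h+12
    r=cv2.matchTemplate(a[y0:y1,x0:x1],p,cv2.TM_CCOEFF_NORMED); _,v,_,l=cv2.minMaxLoc(r)
    print(n,u,"score",round(v,2),"shift w12->now",(u[0]-h)-(l[0]+x0),(u[1]-h)-(l[1]+y0))
E
```

```text
f 341.0906460155532
tray wall L [490 207] score 0.97 shift w12->now 0 0
strap [384 289] score 1.0 shift w12->now 0 0
handle [319 283] score 0.97 shift w12->now 0 0
rail screw [512 111] score 0.79 shift w12->now 101 0
```

```bash
python3 - <<'E'
from h import *
print(workorder.hand_in()); st=readout.read_state(); print(st["clock"],st["tool_pos"],st["grip_width"])
E
```

```text
the job is handed in; nothing more can be done
None
the job is handed in; nothing more can be done
```

I placed both modules, pulled the tray to the mark and handed the job in at about 21 s of the 61 s, still holding the handle. I couldn't see the two blades lined up after the pull, so the alignment is calculated, not seen.

**Modules:** With the tray home, the white bar-tag module went into the left nest, in front of the bar tile. The white round-tag module went into the right nest, in front of the disc tile. A wrist picture taken after both were placed showed each between its end walls. The silhouette fits put each centre within about 1 mm of its nest, and the downward contact came at the height expected for the nest floor. I didn't touch the red and yellow look-alikes or the other things on the desk, though I took no last picture of them.

**Pull:** The tray moved 43.1 mm by the tool position. Pixel measurements from two wrist pictures, taken with the tray home, put the mark at 42.5–43.5 mm.
- **Agrees:** The grip did not slip, the rail screw's shift in the image gave about 43.8 mm, and the 8.4 N load fits the spring.
- **Disagrees or less certain:** At the end the blades were hidden in the scene and side views and outside the wrist view. Rough side-view fits of the modules after the pull were noisy (47 and 42 mm moved). The network's own readings of the blade gap ranged from 41.6 to 45.8 mm.

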